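# Seat the spacer plates in the graded slot stand

## Robot

A 7-joint arm with a two-finger parallel gripper is mounted at the origin on the work surface. World frame = base frame: x ahead of the robot, y to its left, z up, the work surface at z = 0. Lengths are in m, angles in degrees, forces in N, time in s.
With the tool pointing down it reaches from about 0.425 to 1.025 m from the base axis. Payload 9.4 kg.
Tool frame: the origin (TCP) lies between the finger pads; the fingertips stand 8 mm ahead of it and the grasp point (between the pads) lies 11 mm behind it; z points along the fingers, y is the line along which they close (so a half turn about z gives the same grasp; the last joint's range is limited). The gripper opens to 85 mm and grips with 20 to 120 N. Pads are 22 mm wide; open, the fingers measure 114 mm over their backs; the gripper's body (76 mm by 85 mm) begins 54 mm behind the grasp point. The pads swing forward as they close: fully open they stand 13 mm farther back than shut.
Start: joints at [-78.707, 34.337, -0.143, 91.639, 0.103, 54.024, -4.572], TCP at [0.196, 0.698, 0.239] pointing down, gripper open.
Joint ranges: [-147.43, 147.43], [-19.82, 112.94], [-74.19, 73.91], [6.32, 146.72], [-59.91, 239.91], [6.04, 106.73], [-150.56, 150.56]. Speed limits (degrees/s): [127.2, 127.2, 172.46, 172.46, 180, 180, 180].

## Interface

Orientations are given as [roll, pitch, yaw] about the fixed x, y, z axes, in that order (R = Rz(yaw) Ry(pitch) Rx(roll)).
In Python, from plant import bot gives the robot as it stands. The module is installed in compiled form; this text tells all that it offers.
- The arm moves only by the tool send_rows, never from a script. Its argument "motion" is a list of rows, each an object of numbers: "tx", "ty", "tz": the shift along the tool's x, y, z in mm; "wx", "wy", "wz": the turn, a rotation vector about the tool's x, y, z in rad. A call has 1 to 20 rows; each row is the pose to reach, as a shift and turn from the pose commanded when the call began, along the tool's axes at that moment; what a row does not reach only later rows make up. A row lasts 1/8 s, in which the tool goes at most 62.5 mm and 10.7 degrees, less where a joint would pass 70% of its speed; a pose out of reach is approached as far as the arm can. A call with a gripper value outside its range is refused whole. "gripper" is the opening, from 0 (shut) to 1 (fully open), set as the call begins (left out, the last holds). The fingers move at their own pace and stop on an object; "force" is the grip in N (left out, the last holds). Time passes only in rows, so rows that repeat a pose let the fingers close. It gives the time, the measured TCP pose, the force, the opening and the grip force at its end, in the units of the state.
- bot.read_state(): the state, without advancing time (a new reading comes with each control period).
- bot.get_image(name): name is "side" or "top" or "wrist"; returns the picture (400x640x3 uint8, red, green, blue); there is no depth.
- bot.calibration(name): a dict with "camera_matrix" (3x3 intrinsics, pixels), "eye" and "attitude" of the camera in the world. Camera axes: x right, y down, z forward; pixel columns grow to the right and rows downward; lengths in m; the calibration is good to about 2 mm. A picture is of the moment at which its call begins: read the wrist's pose just before it. calibration takes no time and is no camera call; for the wrist camera it gives the pose at the moment of the call.
- bot.hand_in(): hands the job in; it is judged then, once.
The state is a dict: "time": time; "qpos": joint angles; "qd": joint speeds; "effort": joint torques, N m; "position": TCP position; "tcp_rot": TCP orientation; "ft_force": force on the tool from outside, world axes, zero at the start; "torque": the same for the moment, N m; "finger_gap": opening from 0.0 (shut) to 1.0 (fully open); "gripper_force": force on a finger pad.
Only numpy, scipy, OpenCV 4.12 (cv2) and the standard library are available. Lean on these libraries where they do the work, as an engineer would, in place of code of your own. Each camera call takes 0.05 s, during which the arm holds its last target. There are 200 camera calls.

## Task

Take the orange and the blue spacer plate out of the rinse rack and put each upright into the slot of its own thickness in the white slot stand: the thick orange one in the widest slot, the thin blue one in the narrowest. The white block may be clamped a little off the middle of its bed, so feel or look for the slots; push each plate gently past the spring bead until it is fully home on the slot floor, never forcing it, then let go. Leave the grey plate and everything else where it is.

Things in the scene. Friction and masses are not known exactly. Their poses are not given: they have to be found in the camera images.
- stand: Fixed slot stand: dark steel bed 110 x 190 mm (local x, y), 12 mm high; on it a white block 82 x 136 mm, 40 mm high (top 52 mm above the bench). Three slots in a row along local y, each running along x. Origin: underside of bed, centre. The block is clamped up to 14 mm off centre along local y, either way; poses here are the bed's and do not show it. It stays put; pushes over 30 N spoil it.
- wide_slot (a point): On the bed: where the wide slot's floor centre would be with the block centred (stand y +45 mm, 24 mm above the bench); the true slot is shifted with the block. 16.5 mm wide for the 15 mm orange plate, 66 mm long, ends closed, 28 mm deep. Grey lips 3 mm wide, 4 mm deep slope in on both sides of the mouth.
- narrow_slot (a point): The same for the narrow slot (stand y -45 mm): 10.5 mm wide for the 9 mm blue plate, otherwise alike. In the -y wall of both these slots a sprung steel bead, 14 mm below the block's top, stands 2.5 mm into the slot and yields 4.5 mm; it grips a plate with about 3 N, so a plate will not fall home: push it down, about 5 to 12 N, on to the floor.
- block_end (a point): On the bed: where the block's flat +y end face (68 mm from the block's centre, upright, 40 mm high) would be with the block centred; point 10 mm below the block's top. The true face is shifted with the block, so touching it tells the shift. The middle slot (block centre) is filled by a fixed green plate, 12 mm thick, that stands 47 mm above the block.
- rack: Clear rinse rack, fixed, 100 mm (x) by 180 mm (y), rim 16 mm high, walls and floor 5 mm thick, with two dividers across it making three bays in a row along its local y, about 58 mm apart. Origin: underside, centre. Holds the orange, blue and grey plates, one per bay in any order.
- orange_mid (a point): Orange acrylic plate, an upside-down T, 15 mm thick throughout: foot 60 mm long, 40 mm high, on it a grip tab 24 mm long, 35 mm high (75 mm in all, about 60 g). This point: its centre, 37.5 mm above its lower edge. Local x along its length, y across its thickness, z up. Stands upright and loose in one bay of the rack, 5 mm above the bench.
- blue_mid (a point): Blue acrylic plate, an upside-down T, 9 mm thick throughout: foot 60 mm long, 40 mm high, on it a grip tab 24 mm long, 35 mm high (75 mm in all, about 36 g). This point: its centre, 37.5 mm above its lower edge. Local x along its length, y across its thickness, z up. Stands upright and loose in one bay of the rack, 5 mm above the bench.
- grey_mid (a point): Grey acrylic plate, an upside-down T, 19 mm thick throughout: foot 60 mm long, 40 mm high, on it a grip tab 24 mm long, 35 mm high (75 mm in all, about 76 g). This point: its centre, 37.5 mm above its lower edge. Local x along its length, y across its thickness, z up. Stands upright and loose in one bay of the rack, 5 mm above the bench. Bystander.
- dish: Small round glass dish, 60 mm across and 14 mm high, bystander, between robot and work. Origin: underside, centre.
- tipbox: Pipette-tip box with a blue lid, 88 x 123 mm, 67 mm high, bystander beyond the work. Origin: underside, centre.
- carton: Open cream carton, 110 x 140 mm, 35 mm high, bystander. Origin: underside, centre.
- cap: White screw cap, 36 mm across, 18 mm high, bystander. Origin: underside, centre.
- buffer: Bottle with blue cap, 56 mm across, 120 mm high, bystander. Origin: underside, centre.
- tuberack: Pink tube rack with four capped tubes, 60 x 130 mm, 85 mm high, bystander. Origin: underside, centre.
- jar: White jar, 60 mm across, 70 mm high, bystander at the left. Origin: underside, centre.
Things that resemble listed ones, but are neither listed nor needed, are in the scene too. Of the things shaped like the part that bears orange_mid, the orange one is meant.

How it is judged:
By the outcome, as a careful person would: the job done as asked, in the order asked, and still so for the second after the job is handed in, with the robot touching nothing.
It also fails if it takes over 67 s, if anything falls off the work surface, if the arm or the gripper's body presses on something with over 40 N, if the wrist force passes 120 N, or if a joint passes its speed limit or range.

## Working session

There is one attempt and no reset: what is moved stays moved. The work goes in short steps, Python scripts to look and compute and a tool call to move; the robot and the scene stay as the last step left them, time stands still between calls to the robot, and variables do not carry over. Pictures are saved under pics/ and viewed, at most 10 in all, crops included, and the job is handed in when it is done.

Besides the shell and the picture viewer there is one more tool, called as name(argument=value, ...) on one line, values as JSON. send_rows: Moves the arm, as the interface text tells. Its arguments: {"type":"object","properties":{"motion":{"type":"array","items":{"type":"object","properties":{"tx":{"type":"number"},"ty":{"type":"number"},"tz":{"type":"number"},"wx":{"type":"number"},"wy":{"type":"number"},"wz":{"type":"number"}}}},"gripper":{"type":"number"},"force":{"type":"number"}},"required":["motion"]}

```bash
mkdir -p pics; cat > h.py <<'E'
import numpy as np, cv2
from plant import bot
def cal(n):
    c=bot.calibration(n); return np.array(c["camera_matrix"]),np.array(c["eye"]),c["attitude"]
def save(n,f):
    im=np.array(bot.get_image(n)); cv2.imwrite("pics/"+f,im[:,:,::-1]); return im
E
python3 - <<'E'
from h import *
for n in("top","side"):
    print(n,bot.calibration(n)); save(n,n+"0.png")
s=bot.read_state(); print(s["time"],s["position"],s["tcp_rot"],s["ft_force"])
E
```

```text
top {'camera_matrix': array([[376.23398007,   0.        , 322.82416248],
       [  0.        , 376.23398007, 200.60812099],
       [  0.        ,   0.        ,   1.        ]]), 'eye': array([0.39770801, 0.00207845, 1.06009409]), 'attitude': array([-171.26437574,    1.11535651,  -91.37403709])}
side {'camera_matrix': array([[369.6607611 ,   0.        , 314.22499406],
       [  0.        , 369.6607611 , 199.90714951],
       [  0.        ,   0.        ,   1.        ]]), 'eye': array([0.4144664 , 0.74485149, 0.85997627]), 'attitude': array([-137.43244396,    0.74267482, -169.43895457])}
0.1 [0.19595226 0.69757193 0.23849192] [-1.79918312e+02  7.97917509e-03  1.64313136e+02] [ 0.46288501  0.11094385 -0.37927623]
```

View pics/top0.png

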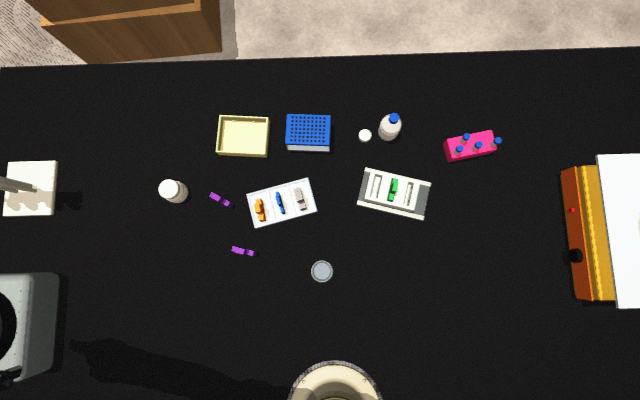

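View pics/side0.png

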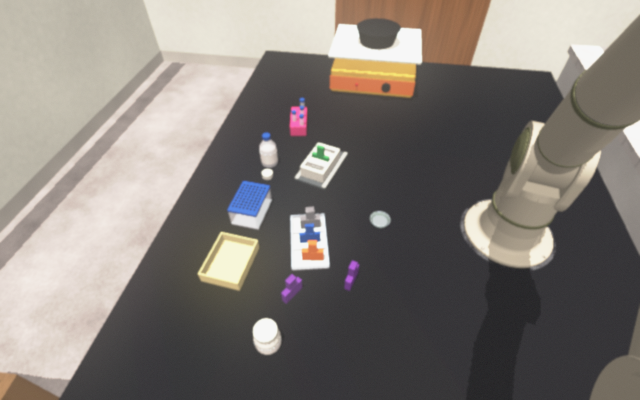

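The top view shows the rack near (282,203), with orange at (260,210), blue at (280,203) and grey at (300,198). The stand is near (395,193) with the green plate at (393,189). The side view agrees.

```bash
cat >> h.py <<'E'
from scipy.spatial.transform import Rotation as R
def ray(n,uv,z,c=None):
    K,e,a=c or cal(n); d=R.from_euler('xyz',a,degrees=True).apply(np.linalg.inv(K)@[uv[0],uv[1],1]); return e+d*(z-e[2])/d[2]
HS={'orange':((5,150,80),(20,255,255)),'blue':((105,140,40),(125,255,255)),'green':((50,100,40),(85,255,255))}
def blob(im,col,roi=None):
    m=cv2.inRange(cv2.cvtColor(im,cv2.COLOR_RGB2HSV),*map(np.array,HS[col]))
    if roi: k=np.zeros_like(m); x0,x1,y0,y1=roi; k[y0:y1,x0:x1]=255; m&=k
    return m
E
python3 - <<'E'
from h import *
im=cv2.imread("pics/top0.png")[:,:,::-1].copy()
for c,roi in(('orange',(245,320,175,230)),('blue',(245,320,175,230)),('green',(355,435,160,225))):
    m=blob(im,c,roi); cn=max(cv2.findContours(m,0,2)[0],key=cv2.contourArea); r=cv2.minAreaRect(cn)
    b=cv2.boxPoints(r); print(c,r,ray('top',r[0],.06 if c!='green' else .08))
g=cv2.cvtColor(im,cv2.COLOR_RGB2GRAY)
for roi in((235,325,170,235),(350,440,160,225)):
    x0,x1,y0,y1=roi; m=np.zeros_like(g); m[y0:y1,x0:x1]=(g[y0:y1,x0:x1]>60)*255
    cn=max(cv2.findContours(m,0,2)[0],key=cv2.contourArea); r=cv2.minAreaRect(cn); w=np.array([ray('top',p,.014)[:2] for p in cv2.boxPoints(r)])
    print(r,w.mean(0)); 
    for i in range(2): d=w[i+1]-w[i]; print(np.linalg.norm(d),np.degrees(np.arctan2(d[1],d[0])))
c=cal('wrist'); s=bot.read_state(); Rt=R.from_euler('xyz',s['tcp_rot'],degrees=True)
print(c[0],Rt.inv().apply(c[1]-s['position']),(Rt.inv()*R.from_euler('xyz',c[2],degrees=True)).as_matrix().round(3))
E
```

```text
orange ((259.5810852050781, 209.9864959716797), (22.193862915039062, 7.726752281188965), 80.53767395019531) [0.53091641 0.18846886 0.06      ]
blue ((279.339599609375, 202.68865966796875), (22.389768600463867, 4.395537853240967), 74.05460357666016) [0.5493233  0.13510953 0.06      ]
green ((392.8561096191406, 189.50489807128906), (6.355715751647949, 22.55929946899414), 12.094757080078125) [ 0.57339567 -0.16790733  0.08      ]
((281.0307312011719, 202.44613647460938), (36.66101837158203, 65.95475006103516), 74.74488067626953) [0.55728145 0.13637886]
0.1868447843465651 -76.01853212992374
0.10510411857089832 -166.11588726322339
((393.8885498046875, 193.4737548828125), (69.85699462890625, 39.68106460571289), 13.240518569946289) [ 0.57436495 -0.18129951]
0.11431880279630827 -15.188154009915625
0.19626730636775616 -105.28978838121026
[[347.85684573   0.         319.3188695 ]
 [  0.         347.85684573 201.66549338]
 [  0.           0.           1.        ]] [ 0.06925612 -0.00060782 -0.13560983] [[ 0.001 -0.962 -0.274]
 [ 1.     0.001  0.   ]
 [-0.    -0.274  0.962]]
```

```bash
cat >> h.py <<'E'
def to(p,yaw):
    s=bot.read_state(); Rt=R.from_euler('xyz',s['tcp_rot'],degrees=True)
    w=(Rt.inv()*R.from_euler('xyz',[180,0,yaw],degrees=True)).as_rotvec()
    print('t mm',(Rt.inv().apply(np.array(p)-s['position'])*1000).round(1),'w',w.round(4),'time',s['time'],'F',np.round(s['ft_force'],1))
E
python3 -c "
from h import *
to([.56,.14,.24],194)"
```

```text
t mm [-501.2 -438.4   -0.8] w [-1.400e-03 -2.000e-04 -5.181e-01] time 0.1 F [ 0.5  0.1 -0.4]
```

send_rows(motion=[{"tx": -501,"ty": -438,"tz": -1,"wz": -0.518},{"tx": -501,"ty": -438,"tz": -1,"wz": -0.518},{"tx": -501,"ty": -438,"tz": -1,"wz": -0.518},{"tx": -501,"ty": -438,"tz": -1,"wz": -0.518},{"tx": -501,"ty": -438,"tz": -1,"wz": -0.518},{"tx": -501,"ty": -438,"tz": -1,"wz": -0.518},{"tx": -501,"ty": -438,"tz": -1,"wz": -0.518},{"tx": -501,"ty": -438,"tz": -1,"wz": -0.518},{"tx": -501,"ty": -438,"tz": -1,"wz": -0.518},{"tx": -501,"ty": -438,"tz": -1,"wz": -0.518},{"tx": -501,"ty": -438,"tz": -1,"wz": -0.518},{"tx": -501,"ty": -438,"tz": -1,"wz": -0.518},{"tx": -501,"ty": -438,"tz": -1,"wz": -0.518},{"tx": -501,"ty": -438,"tz": -1,"wz": -0.518}], gripper=0.5)

```text
schema error: expected keys tx, ty, tz, wx, wy, wz
```

```bash
python3 -c "
from h import *
np.save('c1.npy',np.array(list(cal('wrist')),dtype=object),allow_pickle=True)
save('wrist','w1.png'); s=bot.read_state(); print(s['position'],s['tcp_rot'],s['finger_gap'],s['ft_force'],s['qpos'])"
```

```text
Traceback (most recent call last):
ValueError: could not broadcast input array from shape (3,3) into shape (3,)
```

send_rows(motion=[{"tx": -501,"ty": -438,"tz": -1,"wx": 0,"wy": 0,"wz": -0.518},{"tx": -501,"ty": -438,"tz": -1,"wx": 0,"wy": 0,"wz": -0.518},{"tx": -501,"ty": -438,"tz": -1,"wx": 0,"wy": 0,"wz": -0.518},{"tx": -501,"ty": -438,"tz": -1,"wx": 0,"wy": 0,"wz": -0.518},{"tx": -501,"ty": -438,"tz": -1,"wx": 0,"wy": 0,"wz": -0.518},{"tx": -501,"ty": -438,"tz": -1,"wx": 0,"wy": 0,"wz": -0.518},{"tx": -501,"ty": -438,"tz": -1,"wx": 0,"wy": 0,"wz": -0.518},{"tx": -501,"ty": -438,"tz": -1,"wx": 0,"wy": 0,"wz": -0.518},{"tx": -501,"ty": -438,"tz": -1,"wx": 0,"wy": 0,"wz": -0.518},{"tx": -501,"ty": -438,"tz": -1,"wx": 0,"wy": 0,"wz": -0.518},{"tx": -501,"ty": -438,"tz": -1,"wx": 0,"wy": 0,"wz": -0.518},{"tx": -501,"ty": -438,"tz": -1,"wx": 0,"wy": 0,"wz": -0.518},{"tx": -501,"ty": -438,"tz": -1,"wx": 0,"wy": 0,"wz": -0.518},{"tx": -501,"ty": -438,"tz": -1,"wx": 0,"wy": 0,"wz": -0.518}], gripper=0.5)

```text
time: 1.85
position: [0.5592, 0.1424, 0.2402]
tcp_rot: [180.0, -0.0, -165.9]
ft_force: [-0.1, 0.6, 0.3]
finger_gap: 0.501
gripper_force: 0.0
```

```bash
cat >> h.py <<'E'
import pickle
def wsave(f):
    c=cal('wrist'); pickle.dump(c,open(f+'.pkl','wb')); im=save('wrist',f+'.png'); s=bot.read_state()
    print(s['time'],np.round(s['position'],4),np.round(s['tcp_rot'],2),s['finger_gap'],np.round(s['ft_force'],1)); return im,c
def wload(f): return cv2.imread('pics/'+f+'.png')[:,:,::-1].copy(),pickle.load(open(f+'.pkl','rb'))
E
python3 -c "
from h import *
wsave('w1')"
```

```text
1.9 [0.5593 0.1423 0.2403] [ 1.7998e+02 -1.0000e-02 -1.6587e+02] 0.5000600355327107 [-0.4  0.   0.1]
```

View pics/w1.png

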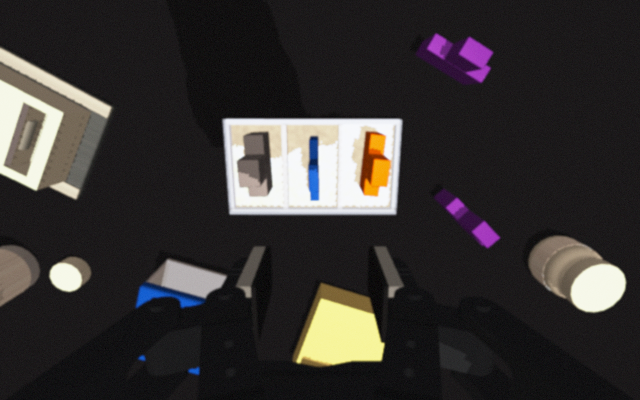

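The rack is in view, with orange at (375,163), blue at (314,168) and grey at (256,163). I'll enlarge it for plate pose detail.

```bash
python3 -c "
from h import *
im,c=wload('w1'); cv2.imwrite('pics/w1c.png',cv2.resize(im[120:220,290:400,::-1],None,fx=6,fy=6,interpolation=2))"
```

```text
(no output)
```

View pics/w1c.png

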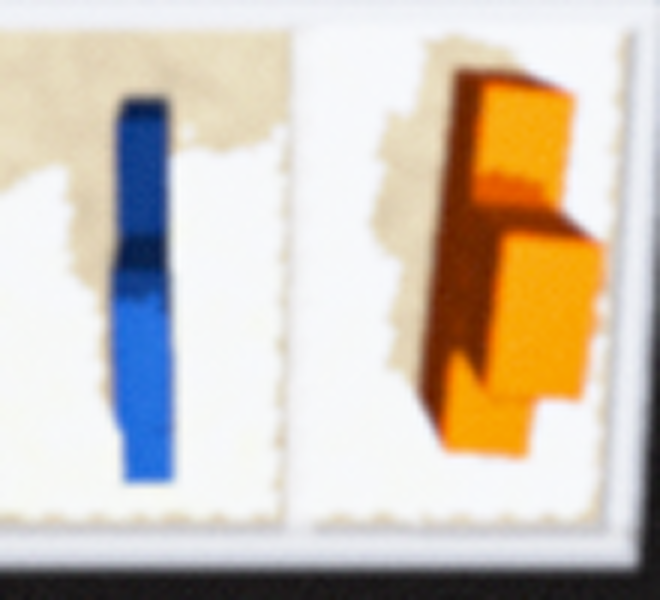

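In the crop, the orange tab-top corners are (505,232), (602,243), (582,398) and (487,392). Its foot-top ends are (482,82)/(574,95) and (443,448)/(527,457). The blue tab-top centre is about (143,346), and its foot ends are about (144,112) and (148,480).

```bash
python3 - <<'E'
from h import *
im,c=wload('w1')
P=lambda x,y,z: ray('',((x+.5)/6-.5+290,(y+.5)/6-.5+120),z,c)[:2]
def show(n,tab,A,B):
    t=np.mean([P(*q,.08) for q in tab],0); a=np.mean([P(*q,.045) for q in A],0); b=np.mean([P(*q,.045) for q in B],0)
    d=b-a; print(n,'tab',t,'foot',(a+b)/2,np.linalg.norm(d),np.degrees(np.arctan2(d[1],d[0])))
show('orange',[(505,232),(602,243),(582,398),(487,392)],[(482,82),(574,95)],[(443,448),(527,457)])
print('edges',[np.linalg.norm(P(505,232,.08)-P(602,243,.08)),np.linalg.norm(P(582,398,.08)-P(602,243,.08))], np.degrees(np.arctan2(*(P(487,392,.08)-P(505,232,.08))[::-1])))
show('blue',[(143,346)],[(144,112)],[(148,480)])
to([.531,.189,.09],200)
E
```

```text
orange tab [0.5351871  0.19006779] foot [0.53521556 0.18992999] 0.058966780571999236 9.926846830703068
edges [np.float64(0.013987163202905918), np.float64(0.02274151944869157)] 10.203284602845427
blue tab [0.55341935 0.1351207 ] foot [0.55333854 0.13505166] 0.059848423339135357 14.535595302459276
t mm [ 16.   52.1 150.3] w [ 4.000e-04 -1.000e-04 -1.025e-01] time 1.9 F [-0.4  0.   0.1]
```

```bash
python3 -c "
from h import *
to([.5352,.19,.09],190);to([.5352,.19,.057],190)"
```

```text
t mm [ 11.7  52.1 150.3] w [ 0.0004 -0.0002  0.072 ] time 1.9 F [-0.4  0.   0.1]
t mm [ 11.7  52.1 183.3] w [ 0.0004 -0.0002  0.072 ] time 1.9 F [-0.4  0.   0.1]
```

send_rows(motion=[{"tx": 11.7,"ty": 52,"tz": 40,"wx": 0,"wy": 0,"wz": 0.072},{"tx": 11.7,"ty": 52,"tz": 90,"wx": 0,"wy": 0,"wz": 0.072},{"tx": 11.7,"ty": 52,"tz": 140,"wx": 0,"wy": 0,"wz": 0.072},{"tx": 11.7,"ty": 52,"tz": 170,"wx": 0,"wy": 0,"wz": 0.072},{"tx": 11.7,"ty": 52,"tz": 183,"wx": 0,"wy": 0,"wz": 0.072},{"tx": 11.7,"ty": 52,"tz": 183,"wx": 0,"wy": 0,"wz": 0.072}])

```text
time: 2.65
position: [0.5357, 0.189, 0.0571]
tcp_rot: [-180.0, -0.0, -170.1]
ft_force: [0.0, -0.3, 0.3]
finger_gap: 0.499
gripper_force: 0.0
```

send_rows(motion=[{"tx": 0,"ty": 0,"tz": 0,"wx": 0,"wy": 0,"wz": 0},{"tx": 0,"ty": 0,"tz": 0,"wx": 0,"wy": 0,"wz": 0},{"tx": 0,"ty": 0,"tz": 0,"wx": 0,"wy": 0,"wz": 0},{"tx": 0,"ty": 0,"tz": 0,"wx": 0,"wy": 0,"wz": 0},{"tx": 0,"ty": 0,"tz": 0,"wx": 0,"wy": 0,"wz": 0},{"tx": 0,"ty": 0,"tz": 0,"wx": 0,"wy": 0,"wz": 0}], gripper=0, force=40)

```text
time: 3.4
position: [0.5368, 0.1887, 0.0584]
tcp_rot: [180.0, 0.1, -170.2]
ft_force: [0.2, -0.2, 7.3]
finger_gap: 0.166
gripper_force: 44.7
```

send_rows(motion=[{"tx": 0,"ty": 0,"tz": -20,"wx": 0,"wy": 0,"wz": 0},{"tx": 0,"ty": 0,"tz": -60,"wx": 0,"wy": 0,"wz": 0},{"tx": 0,"ty": 0,"tz": -110,"wx": 0,"wy": 0,"wz": 0},{"tx": 0,"ty": 0,"tz": -150,"wx": 0,"wy": 0,"wz": 0},{"tx": 0,"ty": 0,"tz": -150,"wx": 0,"wy": 0,"wz": 0}])

```text
time: 4.03
position: [0.5374, 0.1889, 0.2107]
tcp_rot: [179.9, 0.3, -170.2]
ft_force: [0.1, -0.1, -1.2]
finger_gap: 0.166
gripper_force: 43.7
```

```bash
python3 -c "
from h import *
to([.52,-.165,.207],165)"
```

```text
t mm [  77.7 -345.7    2.7] w [0.0026 0.0056 0.4336] time 4.025 F [ 0.1 -0.1 -1.2]
```

```bash
python3 -c "
from h import *
to([.595,-.185,.24],165)"
```

```text
t mm [   7.  -378.2  -29.9] w [0.0026 0.0056 0.4336] time 4.025 F [ 0.1 -0.1 -1.2]
```

send_rows(motion=[{"tx": 1,"ty": -50,"tz": -10,"wx": 0,"wy": 0,"wz": 0.06},{"tx": 2,"ty": -110,"tz": -20,"wx": 0,"wy": 0,"wz": 0.13},{"tx": 4,"ty": -170,"tz": -30,"wx": 0,"wy": 0,"wz": 0.2},{"tx": 5,"ty": -230,"tz": -30,"wx": 0,"wy": 0,"wz": 0.27},{"tx": 6,"ty": -290,"tz": -30,"wx": 0,"wy": 0,"wz": 0.34},{"tx": 7,"ty": -340,"tz": -30,"wx": 0,"wy": 0,"wz": 0.4},{"tx": 7,"ty": -378,"tz": -30,"wx": 0,"wy": 0,"wz": 0.434},{"tx": 7,"ty": -378,"tz": -30,"wx": 0,"wy": 0,"wz": 0.434},{"tx": 7,"ty": -378,"tz": -30,"wx": 0,"wy": 0,"wz": 0.434}])

```text
time: 5.15
position: [0.5934, -0.1843, 0.2363]
tcp_rot: [180.0, -0.1, 165.0]
ft_force: [-0.4, 0.4, -0.3]
finger_gap: 0.166
gripper_force: 43.7
```

```bash
python3 -c "
from h import *
im,c=wsave('w2'); cv2.imwrite('pics/w2c.png',cv2.resize(im[40:340,160:480,::-1],None,fx=2,fy=2,interpolation=2)[:, :])"
```

```text
5.2 [ 0.5936 -0.1837  0.2365] [ 1.7997e+02 -8.0000e-02  1.6509e+02] 0.16870088596278657 [ 0.1  1.4 -0.5]
```

View pics/w2c.png

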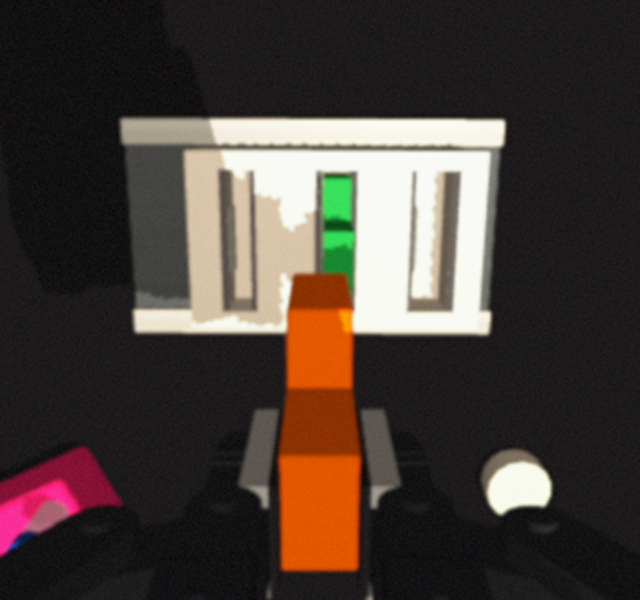

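The wide slot is at the right, with crop mouth corners (414,172), (461,172), (454,311) and (407,311). The narrow slot is at the left with corners (220,170), (254,170), (257,310) and (224,310). The block is shifted toward +y, and the orange plate hangs straight in the grip.

```bash
python3 - <<'E'
from h import *
im,c=wload('w2')
P=lambda x,y,z: ray('',((x+.5)/2-.5+160,(y+.5)/2-.5+40),z,c)[:2]
C={}
for n,q in(('wide',[(414,172),(461,172),(454,311),(407,311)]),('narrow',[(220,170),(254,170),(257,310),(224,310)]),('block',[(185,150),(491,150),(484,318),(191,322)])):
    w=np.array([P(*p,.052) for p in q]); C[n]=w.mean(0); d=(w[3]+w[2]-w[0]-w[1])/2; e=(w[1]+w[2]-w[0]-w[3])/2
    print(n,w.mean(0),np.linalg.norm(d),np.degrees(np.arctan2(d[1],d[0])),np.linalg.norm(e),np.degrees(np.arctan2(e[1],e[0])))
d=C['wide']-C['narrow']; print(np.linalg.norm(d),np.degrees(np.arctan2(d[1],d[0])),(C['wide']+C['narrow'])/2)
# sub-pixel profile across slots (full-res), rows mid
g=cv2.GaussianBlur(cv2.cvtColor(im,cv2.COLOR_RGB2GRAY),(1,5),0)
print(g[160,355:400]); print(g[160,262:298])
# held plate bottom: bottom-front edge
K,e,a=c
for q in((293,274),(347,274),(288,309),(352,309)): print(q,[ray('',((q[0]+.5)/2-.5+160,(q[1]+.5)/2-.5+40),z,c).round(4) for z in(.183,.223)])
E
```

```text
wide [ 0.59034363 -0.12897941] 0.06470909405465657 -15.222344155062325 0.021760876549958924 75.06722425296277
narrow [ 0.56641271 -0.21605006] 0.06508783856273577 -15.303265933249696 0.01548975680207987 75.06735014483255
block [ 0.5763626  -0.17136609] 0.07875983013446804 -14.71893760584906 0.13823753847138934 75.47809102599305
0.09029942807464673 74.63201184018406 [ 0.57837817 -0.17251473]
[249 249 249 249 249 249 249 249 246 226 167 143 175 224 246 249 249 249
 249 247 240 221 203 196 182 146 109  92  92  98 101 107 128 192 240 249
 249 249 249 249 249 249 249 249 249]
[200 200 198 199 199 201 197 178 133  92  80  87 101 107 108 128 169 193
 198 199 200 197 181 140 104 122 169 193 197 200 199 199 198 199 199 200]
(293, 274) [array([ 0.5625, -0.1841,  0.183 ]), array([ 0.5549, -0.1805,  0.223 ])]
(347, 274) [array([ 0.5664, -0.1697,  0.183 ]), array([ 0.5579, -0.1691,  0.223 ])]
(288, 309) [array([ 0.5718, -0.1881,  0.183 ]), array([ 0.5622, -0.1837,  0.223 ])]
(352, 309) [array([ 0.5764, -0.1708,  0.183 ]), array([ 0.5659, -0.17  ,  0.223 ])]
```

```bash
python3 -c "
from h import *
to([.5904,-.1285,.115],164.8)"
```

```text
t mm [ 17.1  52.5 121.6] w [ 0.0006 -0.0014  0.0051] time 5.2 F [ 0.1  1.4 -0.5]
```

send_rows(motion=[{"tx": 17,"ty": 52.5,"tz": 0,"wx": 0,"wy": 0,"wz": 0.005},{"tx": 17,"ty": 52.5,"tz": 40,"wx": 0,"wy": 0,"wz": 0.005},{"tx": 17,"ty": 52.5,"tz": 80,"wx": 0,"wy": 0,"wz": 0.005},{"tx": 17,"ty": 52.5,"tz": 110,"wx": 0,"wy": 0,"wz": 0.005},{"tx": 17,"ty": 52.5,"tz": 121,"wx": 0,"wy": 0,"wz": 0.005},{"tx": 17,"ty": 52.5,"tz": 121,"wx": 0,"wy": 0,"wz": 0.005},{"tx": 17,"ty": 52.5,"tz": 121,"wx": 0,"wy": 0,"wz": 0.005}])

```text
time: 6.08
position: [0.5918, -0.1299, 0.1175]
tcp_rot: [180.0, 0.1, 164.7]
ft_force: [-0.3, -0.0, -0.4]
finger_gap: 0.167
gripper_force: 43.8
```

```bash
python3 -c "
from h import *
to([.5904,-.1285,.100],164.8)
im,c=wsave('w3'); cv2.imwrite('pics/w3c.png',cv2.resize(im[60:300,180:460,::-1],None,fx=2.5,fy=2.5,interpolation=2))"
```

```text
t mm [ 1.7  0.9 17.5] w [ 0.0003  0.0017 -0.0011] time 6.075 F [-0.3 -0.  -0.4]
6.125 [ 0.5918 -0.13    0.1176] [1.7998e+02 1.1000e-01 1.6473e+02] 0.17324819408597786 [-0.7 -0.5 -0.1]
```

View pics/w3c.png

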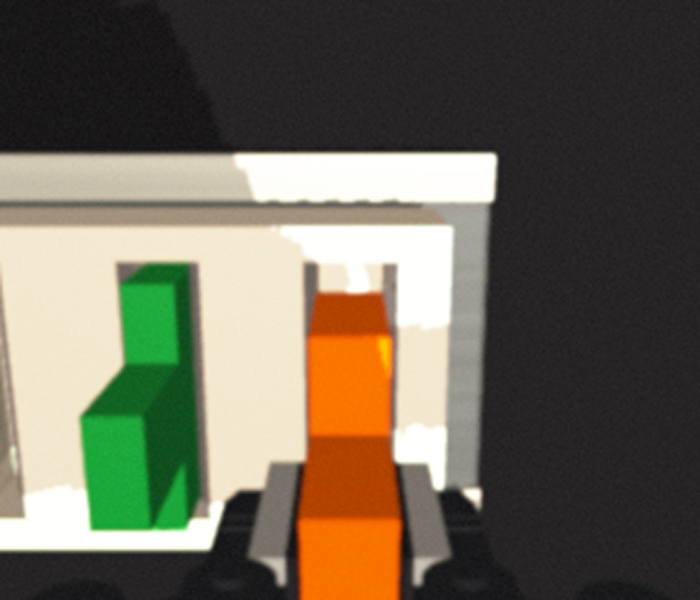

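The plate's lower front edge (316–385, row 293) is centred at about 350 between the slot mouth edges (305–396). Now check the fit along the slot.

```bash
python3 - <<'E'
from h import *
im,c=wload('w3')
P=lambda x,y,z: ray('',((x+.5)/2.5-.5+180,(y+.5)/2.5-.5+60),z,c)[:2]
u=np.array([np.cos(np.radians(164.8)),np.sin(np.radians(164.8))]); v=np.array([u[1],-u[0]])
a=(P(305,263,.052)+P(396,263,.052))/2
for z in(.062,.064,.066):
    b=(P(316,293,z)+P(385,293,z))/2; print(z,(a-b)@u,(a-b)@v, np.linalg.norm(P(316,293,z)-P(385,293,z)))
E
```

```text
0.062 0.005025113106496042 2.0691165396869817e-05 0.01544626590293554
0.064 0.004602979294354509 2.4850096840829478e-05 0.015284492989612616
0.066 0.004180845482213089 2.9009028284786652e-05 0.01512272007628965
```

send_rows(motion=[{"tx": 1.6,"ty": 0,"tz": 5,"wx": 0,"wy": 0,"wz": 0},{"tx": 1.6,"ty": 0,"tz": 10,"wx": 0,"wy": 0,"wz": 0},{"tx": 1.6,"ty": 0,"tz": 14,"wx": 0,"wy": 0,"wz": 0},{"tx": 1.6,"ty": 0,"tz": 17,"wx": 0,"wy": 0,"wz": 0},{"tx": 1.6,"ty": 0,"tz": 20,"wx": 0,"wy": 0,"wz": 0},{"tx": 1.6,"ty": 0,"tz": 20,"wx": 0,"wy": 0,"wz": 0}])

```text
time: 6.88
position: [0.5898, -0.129, 0.0961]
tcp_rot: [180.0, 0.0, 164.7]
ft_force: [0.7, 1.3, -0.3]
finger_gap: 0.17
gripper_force: 43.6
```

send_rows(motion=[{"tx": 0,"ty": 0,"tz": 3,"wx": 0,"wy": 0,"wz": 0},{"tx": 0,"ty": 0,"tz": 6,"wx": 0,"wy": 0,"wz": 0},{"tx": 0,"ty": 0,"tz": 9,"wx": 0,"wy": 0,"wz": 0}])

```text
time: 7.25
position: [0.5897, -0.1292, 0.0871]
tcp_rot: [180.0, 0.0, 164.7]
ft_force: [1.4, 2.7, 1.8]
finger_gap: 0.17
gripper_force: 44.0
```

send_rows(motion=[{"tx": 0,"ty": 0,"tz": 2,"wx": 0,"wy": 0,"wz": 0},{"tx": 0,"ty": 0,"tz": 4,"wx": 0,"wy": 0,"wz": 0}])

```text
time: 7.5
position: [0.5895, -0.1294, 0.0831]
tcp_rot: [180.0, -0.0, 164.7]
ft_force: [1.5, 3.8, 2.0]
finger_gap: 0.171
gripper_force: 44.0
```

Past the bead, now down to the floor.

send_rows(motion=[{"tx": 0,"ty": 0,"tz": 2,"wx": 0,"wy": 0,"wz": 0},{"tx": 0,"ty": 0,"tz": 4,"wx": 0,"wy": 0,"wz": 0}])

```text
time: 7.75
position: [0.5896, -0.1295, 0.0792]
tcp_rot: [180.0, 0.0, 164.7]
ft_force: [1.0, 4.0, 2.4]
finger_gap: 0.165
gripper_force: 44.0
```

send_rows(motion=[{"tx": 0,"ty": 0,"tz": 1,"wx": 0,"wy": 0,"wz": 0},{"tx": 0,"ty": 0,"tz": 2,"wx": 0,"wy": 0,"wz": 0}])

```text
time: 8.0
position: [0.5896, -0.1296, 0.0773]
tcp_rot: [180.0, 0.0, 164.7]
ft_force: [-0.7, 5.3, 15.0]
finger_gap: 0.165
gripper_force: 45.9
```

send_rows(motion=[{"tx": 0,"ty": 0,"tz": 0,"wx": 0,"wy": 0,"wz": 0},{"tx": 0,"ty": 0,"tz": 0,"wx": 0,"wy": 0,"wz": 0},{"tx": 0,"ty": 0,"tz": 0,"wx": 0,"wy": 0,"wz": 0},{"tx": 0,"ty": 0,"tz": 0,"wx": 0,"wy": 0,"wz": 0}], gripper=0.45)

```text
time: 8.5
position: [0.5894, -0.1298, 0.0772]
tcp_rot: [-180.0, -0.0, 164.7]
ft_force: [-0.0, -0.3, -0.8]
finger_gap: 0.449
gripper_force: 0.0
```

send_rows(motion=[{"tx": 0,"ty": 0,"tz": -30,"wx": 0,"wy": 0,"wz": 0},{"tx": 0,"ty": 0,"tz": -80,"wx": 0,"wy": 0,"wz": 0},{"tx": 0,"ty": 0,"tz": -120,"wx": 0,"wy": 0,"wz": 0},{"tx": 0,"ty": 0,"tz": -120,"wx": 0,"wy": 0,"wz": 0}])

```text
time: 9.0
position: [0.5911, -0.13, 0.2005]
tcp_rot: [180.0, 0.3, 164.7]
ft_force: [0.3, -0.3, -0.4]
finger_gap: 0.454
gripper_force: 0.0
```

```bash
python3 -c "
from h import *
wsave('w4'); to([.5534,.1345,.18],194.5);to([.5534,.1351,.057],194.5)"
```

```text
9.05 [ 0.5901 -0.1298  0.1987] [1.7998e+02 1.6000e-01 1.6471e+02] 0.4501299639858651 [ 0.   0.  -0.4]
t mm [105.1 245.3  18.5] w [-4.0e-04  2.9e-03 -5.2e-01] time 9.05 F [ 0.   0.  -0.4]
t mm [105.7 245.8 141.5] w [-4.0e-04  2.9e-03 -5.2e-01] time 9.05 F [ 0.   0.  -0.4]
```

View pics/w4.png

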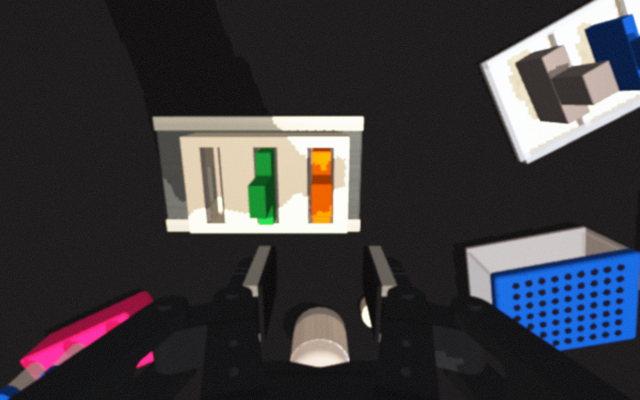

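The orange plate sits upright in the wide slot at (320,187), level with the green plate. The blue plate is next.

send_rows(motion=[{"tx": 20,"ty": 50,"tz": 0,"wx": 0,"wy": 0.003,"wz": -0.12},{"tx": 45,"ty": 105,"tz": 0,"wx": 0,"wy": 0.003,"wz": -0.25},{"tx": 70,"ty": 160,"tz": 5,"wx": 0,"wy": 0.003,"wz": -0.38},{"tx": 90,"ty": 210,"tz": 10,"wx": 0,"wy": 0.003,"wz": -0.48},{"tx": 105,"ty": 245,"tz": 18,"wx": 0,"wy": 0.003,"wz": -0.52},{"tx": 105,"ty": 245,"tz": 18,"wx": 0,"wy": 0.003,"wz": -0.52},{"tx": 105,"ty": 245,"tz": 18,"wx": 0,"wy": 0.003,"wz": -0.52},{"tx": 105,"ty": 245,"tz": 18,"wx": 0,"wy": 0.003,"wz": -0.52}])

```text
time: 10.05
position: [0.5529, 0.1329, 0.179]
tcp_rot: [180.0, -0.2, -165.6]
ft_force: [1.2, -0.7, 0.4]
finger_gap: 0.445
gripper_force: 0.0
```

```bash
python3 -c "
from h import *
to([.5534,.1351,.060],194.5)"
```

```text
t mm [ -1.4   2.  119. ] w [ 0.0001 -0.0036 -0.0021] time 10.05 F [ 1.2 -0.7  0.4]
```

send_rows(motion=[{"tx": -1,"ty": 1.5,"tz": 40,"wx": 0,"wy": -0.003,"wz": 0},{"tx": -1,"ty": 1.5,"tz": 80,"wx": 0,"wy": -0.003,"wz": 0},{"tx": -1,"ty": 1.5,"tz": 108,"wx": 0,"wy": -0.003,"wz": 0},{"tx": -1,"ty": 1.5,"tz": 119,"wx": 0,"wy": -0.003,"wz": 0},{"tx": -1,"ty": 1.5,"tz": 119,"wx": 0,"wy": -0.003,"wz": 0},{"tx": -1,"ty": 1.5,"tz": 119,"wx": 0,"wy": -0.003,"wz": 0}])

```text
time: 10.8
position: [0.5538, 0.136, 0.0614]
tcp_rot: [180.0, 0.1, -165.5]
ft_force: [0.8, -0.4, -0.2]
finger_gap: 0.452
gripper_force: 0.0
```

send_rows(motion=[{"tx": 0,"ty": 0,"tz": 0,"wx": 0,"wy": 0,"wz": 0},{"tx": 0,"ty": 0,"tz": 0,"wx": 0,"wy": 0,"wz": 0},{"tx": 0,"ty": 0,"tz": 0,"wx": 0,"wy": 0,"wz": 0},{"tx": 0,"ty": 0,"tz": 0,"wx": 0,"wy": 0,"wz": 0},{"tx": 0,"ty": 0,"tz": 0,"wx": 0,"wy": 0,"wz": 0},{"tx": 0,"ty": 0,"tz": 0,"wx": 0,"wy": 0,"wz": 0}], gripper=0, force=40)

```text
time: 11.55
position: [0.5536, 0.1363, 0.0612]
tcp_rot: [180.0, 0.1, -165.5]
ft_force: [-0.3, 0.5, 6.7]
finger_gap: 0.098
gripper_force: 41.8
```

send_rows(motion=[{"tx": 0,"ty": 0,"tz": -20,"wx": 0,"wy": 0,"wz": 0},{"tx": 0,"ty": 0,"tz": -60,"wx": 0,"wy": 0,"wz": 0},{"tx": 0,"ty": 0,"tz": -110,"wx": 0,"wy": 0,"wz": 0},{"tx": 0,"ty": 0,"tz": -150,"wx": 0,"wy": 0,"wz": 0},{"tx": 0,"ty": 0,"tz": -150,"wx": 0,"wy": 0,"wz": 0},{"tx": 0,"ty": 0,"tz": -150,"wx": 0,"wy": 0,"wz": 0}])

```text
time: 12.3
position: [0.5527, 0.1359, 0.2101]
tcp_rot: [180.0, -0.0, -165.5]
ft_force: [-0.2, -0.4, -0.2]
finger_gap: 0.097
gripper_force: 40.7
```

```bash
python3 -c "
from h import *
to([.5662,-.2166,.207],164.8)"
```

```text
t mm [  75.2 -344.6    2.9] w [ 6.000e-04 -2.000e-04  5.186e-01] time 12.3 F [-0.2 -0.4 -0.2]
```

send_rows(motion=[{"tx": 10,"ty": -50,"tz": 0,"wx": 0,"wy": 0,"wz": 0.07},{"tx": 22,"ty": -105,"tz": 0,"wx": 0,"wy": 0,"wz": 0.16},{"tx": 35,"ty": -160,"tz": 0,"wx": 0,"wy": 0,"wz": 0.25},{"tx": 48,"ty": -215,"tz": 0,"wx": 0,"wy": 0,"wz": 0.34},{"tx": 60,"ty": -270,"tz": 0,"wx": 0,"wy": 0,"wz": 0.42},{"tx": 70,"ty": -320,"tz": 0,"wx": 0,"wy": 0,"wz": 0.49},{"tx": 75,"ty": -344.5,"tz": 3,"wx": 0,"wy": 0,"wz": 0.519},{"tx": 75,"ty": -344.5,"tz": 3,"wx": 0,"wy": 0,"wz": 0.519},{"tx": 75,"ty": -344.5,"tz": 3,"wx": 0,"wy": 0,"wz": 0.519}])

```text
time: 13.42
position: [0.5666, -0.2145, 0.2061]
tcp_rot: [179.9, -0.1, 164.9]
ft_force: [-0.7, -0.3, -0.3]
finger_gap: 0.095
gripper_force: 40.7
```

```bash
python3 -c "
from h import *
to([.5662,-.2166,.121],164.8)"
```

```text
t mm [-0.3 -2.2 85.1] w [ 0.0017 -0.002   0.0017] time 13.425 F [-0.7 -0.3 -0.3]
```

send_rows(motion=[{"tx": -0.3,"ty": -1.5,"tz": 30,"wx": 0.0015,"wy": -0.001,"wz": 0.001},{"tx": -0.3,"ty": -1.5,"tz": 60,"wx": 0.0015,"wy": -0.001,"wz": 0.001},{"tx": -0.3,"ty": -1.5,"tz": 80,"wx": 0.0015,"wy": -0.001,"wz": 0.001},{"tx": -0.3,"ty": -1.5,"tz": 85,"wx": 0.0015,"wy": -0.001,"wz": 0.001},{"tx": -0.3,"ty": -1.5,"tz": 85,"wx": 0.0015,"wy": -0.001,"wz": 0.001},{"tx": -0.3,"ty": -1.5,"tz": 85,"wx": 0.0015,"wy": -0.001,"wz": 0.001}])

```text
time: 14.18
position: [0.5672, -0.2175, 0.1229]
tcp_rot: [-180.0, 0.1, 164.8]
ft_force: [-0.2, -0.3, -1.0]
finger_gap: 0.094
gripper_force: 40.7
```

```bash
python3 -c "
from h import *
im,c=wsave('w5'); cv2.imwrite('pics/w5c.png',cv2.resize(im[60:300,180:460,::-1],None,fx=2.5,fy=2.5,interpolation=2))"
```

```text
14.225 [ 0.5672 -0.2177  0.1229] [-1.7996e+02  1.2000e-01  1.6473e+02] 0.0978931336891805 [ 0.2 -0.7 -0.6]
```

View pics/w5c.png

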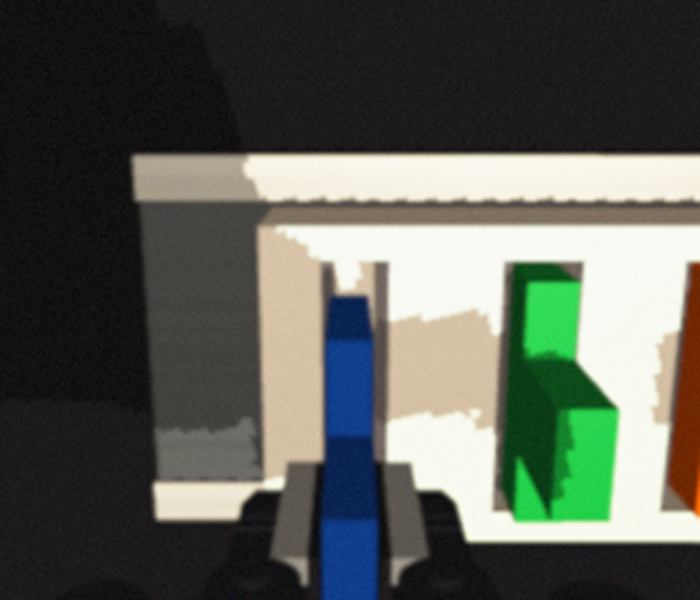

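The blue lower edge (329–369, row 297) sits slightly left of the slot mouth (321–389, row 263).

```bash
python3 - <<'E'
from h import *
im,c=wload('w5')
P=lambda x,y,z: ray('',((x+.5)/2.5-.5+180,(y+.5)/2.5-.5+60),z,c)[:2]
u=np.array([np.cos(np.radians(164.8)),np.sin(np.radians(164.8))]); v=np.array([u[1],-u[0]])
a=(P(321,263,.052)+P(389,263,.052))/2
for z in(.065,.067):
    b=(P(329,297,z)+P(369,297,z))/2; print(z,(a-b)@u,(a-b)@v, np.linalg.norm(P(329,297,z)-P(369,297,z)),np.linalg.norm(P(321,263,.052)-P(389,263,.052)))
E
```

```text
0.065 0.00550669297555038 0.0014316707576403262 0.009081199479008982 0.01629622051157825
0.067 0.005074187461054406 0.0014304981692914703 0.00898728915945088 0.01629622051157825
```

send_rows(motion=[{"tx": 2.2,"ty": 1.4,"tz": 4,"wx": 0,"wy": 0,"wz": 0},{"tx": 2.2,"ty": 1.4,"tz": 8,"wx": 0,"wy": 0,"wz": 0},{"tx": 2.2,"ty": 1.4,"tz": 13,"wx": 0,"wy": 0,"wz": 0},{"tx": 2.2,"ty": 1.4,"tz": 17,"wx": 0,"wy": 0,"wz": 0},{"tx": 2.2,"ty": 1.4,"tz": 21,"wx": 0,"wy": 0,"wz": 0},{"tx": 2.2,"ty": 1.4,"tz": 21,"wx": 0,"wy": 0,"wz": 0}])

```text
time: 14.98
position: [0.5648, -0.2158, 0.1006]
tcp_rot: [-180.0, 0.0, 164.7]
ft_force: [-0.2, -0.1, -0.6]
finger_gap: 0.098
gripper_force: 40.8
```

send_rows(motion=[{"tx": 0,"ty": 0,"tz": 3,"wx": 0,"wy": 0,"wz": 0},{"tx": 0,"ty": 0,"tz": 6,"wx": 0,"wy": 0,"wz": 0},{"tx": 0,"ty": 0,"tz": 9,"wx": 0,"wy": 0,"wz": 0}])

```text
time: 15.35
position: [0.5653, -0.2153, 0.092]
tcp_rot: [-180.0, 0.1, 164.7]
ft_force: [1.3, 3.9, 1.7]
finger_gap: 0.101
gripper_force: 41.0
```

send_rows(motion=[{"tx": 0,"ty": 0,"tz": 3,"wx": 0,"wy": 0,"wz": 0},{"tx": 0,"ty": 0,"tz": 6,"wx": 0,"wy": 0,"wz": 0}])

```text
time: 15.6
position: [0.565, -0.2156, 0.0858]
tcp_rot: [-180.0, 0.0, 164.7]
ft_force: [1.0, 2.3, 2.3]
finger_gap: 0.095
gripper_force: 41.0
```

send_rows(motion=[{"tx": 0,"ty": 0,"tz": 2,"wx": 0,"wy": 0,"wz": 0},{"tx": 0,"ty": 0,"tz": 4,"wx": 0,"wy": 0,"wz": 0}])

```text
time: 15.85
position: [0.5649, -0.2158, 0.0819]
tcp_rot: [-180.0, 0.0, 164.7]
ft_force: [0.6, 3.4, 1.9]
finger_gap: 0.097
gripper_force: 41.0
```

send_rows(motion=[{"tx": 0,"ty": 0,"tz": 0.8,"wx": 0,"wy": 0,"wz": 0},{"tx": 0,"ty": 0,"tz": 1.6,"wx": 0,"wy": 0,"wz": 0}])

```text
time: 16.1
position: [0.5649, -0.2158, 0.0804]
tcp_rot: [-180.0, 0.0, 164.7]
ft_force: [0.9, 4.3, 1.8]
finger_gap: 0.096
gripper_force: 41.0
```

send_rows(motion=[{"tx": 0,"ty": 0,"tz": 0.5,"wx": 0,"wy": 0,"wz": 0},{"tx": 0,"ty": 0,"tz": 0.9,"wx": 0,"wy": 0,"wz": 0}])

```text
time: 16.35
position: [0.565, -0.2158, 0.0802]
tcp_rot: [-180.0, 0.1, 164.7]
ft_force: [-0.7, 5.0, 12.8]
finger_gap: 0.096
gripper_force: 42.5
```

The force has risen to 12.8 N at the expected floor height, so release and retreat.

send_rows(motion=[{"tx": 0,"ty": 0,"tz": 0,"wx": 0,"wy": 0,"wz": 0},{"tx": 0,"ty": 0,"tz": 0,"wx": 0,"wy": 0,"wz": 0},{"tx": 0,"ty": 0,"tz": 0,"wx": 0,"wy": 0,"wz": 0},{"tx": 0,"ty": 0,"tz": 0,"wx": 0,"wy": 0,"wz": 0}], gripper=0.4)

```text
time: 16.85
position: [0.5648, -0.2161, 0.0794]
tcp_rot: [-179.9, 0.0, 164.7]
ft_force: [-0.5, 0.8, 0.3]
finger_gap: 0.403
gripper_force: 0.0
```

send_rows(motion=[{"tx": 0,"ty": 0,"tz": -30,"wx": 0,"wy": 0,"wz": 0},{"tx": 0,"ty": 0,"tz": -80,"wx": 0,"wy": 0,"wz": 0},{"tx": 0,"ty": 0,"tz": -120,"wx": 0,"wy": 0,"wz": 0},{"tx": 0,"ty": 0,"tz": -120,"wx": 0,"wy": 0,"wz": 0},{"tx": 0,"ty": 0,"tz": -120,"wx": 0,"wy": 0,"wz": 0}])

```text
time: 17.48
position: [0.5645, -0.2157, 0.1992]
tcp_rot: [-180.0, 0.0, 164.7]
ft_force: [0.1, -0.6, -0.0]
finger_gap: 0.404
gripper_force: 0.0
```

```bash
python3 -c "
from h import *
im,c=wsave('w6'); cv2.imwrite('pics/w6c.png',cv2.resize(im[80:260,200:520,::-1],None,fx=2.5,fy=2.5,interpolation=2))"
```

```text
17.525 [ 0.5643 -0.2156  0.1986] [-1.7996e+02 -4.0000e-02  1.6472e+02] 0.3994848660554331 [ 0.4  0.2 -0.5]
```

View pics/w6c.png

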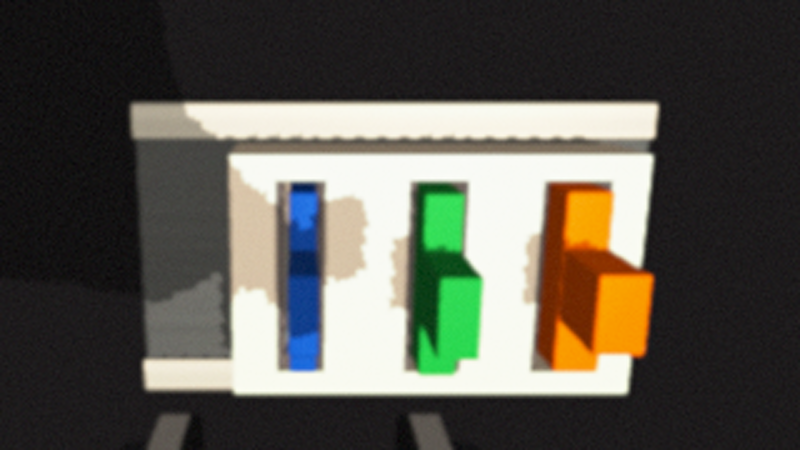

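Both plates stand upright in their slots: blue at (303,275) and orange at (600,280), level with the green plate.

```bash
python3 -c "
from plant import bot
print(bot.hand_in())"
```

```text
the job is handed in; nothing more can be done
None
```

I put the orange plate in the wide slot and the blue plate in the narrow slot, each pushed past its bead to the slot floor (15 N or less read at the wrist) and let go; I handed the job in at about 17.5 s.

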